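# Close and pin a hinged dental mould, and keep it pressed shut

## Robot

A 6-joint arm with a two-finger parallel gripper is mounted at the origin on a cart in front of the work surface, level with it; the furniture and walls round the work are solid. World frame = base frame: x ahead of the robot, y to its left, z up, the work surface at z = 0. Lengths are in m, angles in rad, forces in N, time in s.
With the tool pointing down it reaches from about 0.35 to 0.975 m from the base axis. Payload 4.9 kg.
Tool frame: the origin (TCP) lies midway between the tips of the shut fingers; the grasp point (between the pads) lies manip.tcp_to_grasp behind it (manip.tcp_to_grasp is the distance from the TCP to the grasp point, in m); z points along the fingers, y is the line along which they close (so a half turn about z gives the same grasp; the last joint's range is limited). The gripper opens to 85 mm and grips with 20 to 120 N. Pads are 22 mm wide; open, the fingers measure 114 mm over their backs; the gripper's body (76 mm by 85 mm) begins 54 mm behind the grasp point. The pads swing forward as they close: fully open they stand 13 mm farther back than shut.
Start: joints at [-1.41, 0.053, 1.613, -0, 1.476, -0.119], TCP at [0.173, -0.601, 0.231] pointing down, gripper open.
Joint ranges: [-3.01, 3.01], [-1.01, 2.22], [0.06, 2.58], [-1.02, 4.17], [0.09, 2.62], [-3.14, 3.14]. Speed limits (rad/s): [2.57, 2.57, 3.14, 3.14, 3.14, 3.14].

## Interface

Orientations are given as a unit quaternion [w, x, y, z].
In Python, from plant import manip, grab_frame, calibration, job_done gives the robot as it stands.
- The arm moves only by the tool send_rows, never from a script. Its argument "rows" is a list of rows, each an object of numbers: "x", "y", "z": the shift along the tool's x, y, z normalised to -1 to 1, where 1 is 15 cm; "wx", "wy", "wz": the turn, a rotation vector about the tool's x, y, z normalised to -1 to 1, where 1 is pi/4 rad; "hand": the opening, from -1 (shut) to 1 (fully open). In form: [{"x": .., "y": .., "z": .., "wx": .., "wy": .., "wz": .., "hand": ..}, ...]. A call has exactly 10 rows; each row shifts and turns the commanded pose from where the row before left it, along the tool's axes as they then stand; what a row does not reach is not made up. A row lasts 1/12 s, in which the tool goes at most 41.7 mm and 7.16 degrees, less where a joint would pass 70% of its speed; a pose out of reach is approached as far as the arm can. A call with a number of a shift or a turn outside -1 to 1 is refused whole. A call with a gripper value outside its range is refused whole. The fingers move at their own pace and stop on an object; the grip force is fixed at half the most. Time passes only in rows, so rows that do not move let the fingers close, or fill a call up. It gives the time, the measured TCP pose, the force, the opening and the grip force at its end, in the units of the state.
- manip.state(): the state, without advancing time (a new reading comes with each control period).
- grab_frame(name): name is "scene" or "side" or "wrist"; returns the picture (480x640x3 uint8, blue, green, red); there is no depth.
- calibration(name): a dict with "camera_matrix" (3x3 intrinsics, pixels), "R" (3x3) and "t" (3): a world point X has camera coordinates R X + t. Camera axes: x right, y down, z forward; pixel columns grow to the right and rows downward; lengths in m; the calibration is good to about 2 mm. A picture is of the moment at which its call begins: read the wrist's pose just before it. calibration takes no time and is no camera call; for the wrist camera it gives the pose at the moment of the call.
- job_done(): hands the job in; it is judged then, once.
The state is a dict: "time": time; "joint_pos": joint angles; "joint_vel": joint speeds; "joint_efforts": joint torques, N m; "tool_pos": TCP position; "tool_rot": TCP orientation; "contact_force": force on the tool from outside, world axes, zero at the start; "ft_torque": the same for the moment, N m; "gripper_width": opening from 0.0 (shut) to 1.0 (fully open); "grasp_force": force on a finger pad.
Only numpy, scipy, OpenCV 4.12 (cv2) and the standard library are available. Lean on these libraries where they do the work, as an engineer would, in place of code of your own. Each camera call takes 0.05 s, during which the arm holds its last target. There are 200 camera calls.

## Task

Swing the open upper half of the aluminium dental mould down onto the lower half, then take the round-knobbed locating pin (not the cross-bar pin) from the white stand and push it down through the aligned holes of both ears until its flange sits on the upper ear. Spring plungers push the halves apart, so finish while still holding the pin and pressing down on it, with the two halves fully shut; leave the cross-bar pin and the other things on the counter where they are.

Things in the scene. Friction and masses are not known exactly. Their poses are not given: they have to be found in the camera images.
- mould: lower half of the mould, fixed: aluminium block 130 x 100 mm on a dark base plate 150 x 118, white dental-arch die on top. Origin: centre of the underside, z up. Parting plane (top) at z = 42 mm. Hinge axis along its x at y = +56, z = 42 mm; on the -y side an ear 44 x 44 mm (z 28 to 42) has the pin hole at y = -70 mm. Yaw within about 0.4 rad
- mould_hole (a point): centre of the through hole (14.5 mm diameter, vertical, open below) at the top of the lower ear, mould frame (0, -70, 42) mm; axes as the mould
- mould_lid (a joint): angle of the upper half about the hinge, measured from where it rests on the spring plungers (0 = resting on them, 0.06 rad short of shut); grows as it opens upward, stop at 1.4; starts at 0.95 to 1.3. Stiff (0.18 N m friction, 0.15 kg): stays where it is left. Full opening angle from shut = this + mould_gap
- mould_gap (a joint): spring gap between the halves, about the same hinge: 0.06 rad = plungers out (the start; upper ear's hole 7.5 mm high), 0 = fully shut. Pressing the upper half down closes it against about 4 N at the pin hole at first, 9 N when fully shut; let go, it springs back to 0.06
- lid_hinge (a point): point on the hinge axis, mid-length, mould frame (0, 56, 42) mm; turns with the upper half: x along the axis, -y along the half towards its ear, z normal to its outer face
- lid_face (a point): point on the flat outer face of the upper half near its free edge, good to push on: 92 mm from the hinge axis along the half, 16.5 mm off the parting plane; axes as lid_hinge. The half is an aluminium plate 130 mm along the hinge, reaching 106 mm from the hinge axis, 16 mm thick, with an ear beyond that edge
- lid_hole (a point): centre of the through hole (14.5 mm diameter) at the outer (top) face of the upper ear, 126 mm from the hinge axis; ear 44 x 44 mm, 10 mm thick. When shut it lies 10 mm above mould_hole, in line with it; axes as lid_hinge
- stand: white block 56 x 128 x 50 mm, fixed to the counter, holding two steel pins upright in two holes on its y axis at +40 and -40 mm (which pin is in which varies). Origin: centre of its underside
- pin: locating pin, steel, 93 mm long, 60 to 130 g, stands upright in the stand with its flange on the stand's top: shank 12 mm diameter, 45 mm long with a tapered nose (last 10 mm); flange 30 mm diameter, 6 mm thick; above it a plain round knob 20 mm diameter, 42 mm tall, to grip. Origin at the tip of the shank, z up towards the knob
- pin_tip (a point): tip of the locating pin's shank (the pin's origin)
- pin_flange (a point): centre of the underside of the locating pin's flange, 45 mm above its tip
- pin_knob (a point): middle of the locating pin's round knob, 72 mm above its tip, where to grip
- ejector: the other pin in the stand, to be left alone: same shank, small collar, and a thin stem with a cross-bar 56 mm long instead of the round knob. Origin at the tip of its shank
- vial_0: small glass vial, 24 mm diameter, 46 mm tall, bystander; origin at the centre of its underside
- vial_1: small glass vial, 24 mm diameter, 46 mm tall, bystander; origin at the centre of its underside
- plaster_box: card box 45 x 70 x 32 mm, bystander; origin at the centre of its underside
- kidney_dish: kidney dish 93 x 202 x 35 mm, bystander; origin at the centre of its underside
- tape_roll: roll of tape, 90 mm diameter, 48 mm tall, bystander; origin at the centre of its underside
- swab_box: card box 58 x 98 x 48 mm, bystander; origin at the centre of its underside

How it is judged:
On the way, in this order (a step that is already met when the one before it is completed fails the run):
1. the upper half is swung down onto the spring plungers (within 0.05 rad) before the pin goes in (value of joint mould_lid below 0.05 rad), for 0.2 s.
2. the locating pin passes through the holes of both ears (z of pin_tip in the frame of mould below 0.026 m and horizontal distance between pin_tip and mould_hole below 0.006 m and horizontal distance between pin_flange and lid_hole below 0.008 m), for 0.1 s.
At the end, for the whole second after the job is handed in: Upper half on its plungers and the spring gap closed, each within 0.02 rad; the locating pin through both ears (tip within 4 mm of the hole axis, 16 mm or more below the lower ear), its flange within 4 mm of the upper ear and pressing it with over 2 N; the gripper still on the pin with over 2 N (value of joint each of mould_lid, mould_gap below 0.02 rad and horizontal distance between pin_tip and mould_hole below 0.004 m and z of pin_tip in the frame of mould below 0.012 m and distance between pin_flange and lid_hole below 0.004 m and contact force between pin and mould_lid above 2 N and contact force between the fingers and pin above 2 N); the arm keeps its last pose, push and grip.
It fails at once if the cross-bar pin is moved more than 20 mm (distance of ejector from where it was at the start of the episode above 0.02 m).
It fails at once if a bystander is moved more than 30 mm (distance of any of vial_0, vial_1, plaster_box, kidney_dish, tape_roll, swab_box from where it was at the start of the episode above 0.03 m).
It also fails if it takes over 56 s, if anything falls off the work surface, if the arm or the gripper's body presses on something with over 40 N, if the wrist force passes 120 N, or if a joint passes its speed limit or range.

## Working session

There is one attempt and no reset: what is moved stays moved. The work goes in short steps, Python scripts to look and compute and a tool call to move; the robot and the scene stay as the last step left them, time stands still between calls to the robot, and variables do not carry over. Pictures are saved under pics/ and viewed, at most 10 in all, crops included, and the job is handed in when it is done.

Besides the shell and the picture viewer there is one more tool, called in YAML: its name, and indented under it one key for each argument. send_rows: Moves the arm, as the interface text tells. Scaled input: -1 to 1 covers 15 cm each way for a shift and pi/4 rad each way for a turn. Its arguments: {"type":"object","properties":{"rows":{"type":"array","items":{"type":"object","properties":{"x":{"type":"number","minimum":-1,"maximum":1},"y":{"type":"number","minimum":-1,"maximum":1},"z":{"type":"number","minimum":-1,"maximum":1},"wx":{"type":"number","minimum":-1,"maximum":1},"wy":{"type":"number","minimum":-1,"maximum":1},"wz":{"type":"number","minimum":-1,"maximum":1},"hand":{"type":"number"}}}}},"required":["rows"]}

```bash
ls; mkdir -p pics; python3 - <<'E'
from plant import manip, grab_frame, calibration
import cv2, numpy as np
s=manip.state(); print(s, manip.tcp_to_grasp)
for n in("scene","side","wrist"):
    c=calibration(n); print(n,np.round(c["camera_matrix"],1).tolist(),np.round(c["R"],4).tolist(),np.round(c["t"],4).tolist())
    cv2.imwrite(f"pics/{n}0.png",grab_frame(n))
E
```

```text
pics
{'time': 0.0, 'joint_pos': array([-1.40998767e+00,  5.34069998e-02,  1.61431770e+00, -4.88325346e-05,
        1.47598029e+00, -1.19014070e-01]), 'joint_vel': array([ 0.00079101,  0.00085858, -0.00162945,  0.00041419,  0.0015281 ,
        0.00081079]), 'joint_efforts': array([-2.69561591e-03, -3.93687415e+01, -3.70181608e+01, -1.99059573e-04,
        7.17474803e-03,  7.45482652e-06]), 'tool_pos': array([ 0.17249303, -0.60007025,  0.23001777]), 'tool_rot': array([-1.05542758e-03,  9.90227483e-01,  1.39457580e-01, -4.63682392e-05]), 'contact_force': array([ 0.43032418,  0.51632139, -0.57532054]), 'ft_torque': array([ 0.03960449, -0.06354359, -0.02231336]), 'grasp_force': 0.0, 'gripper_width': 0.9991592405981442} 0.0187
scene [[535.3, 0.0, 310.9], [0.0, 535.3, 243.5], [0.0, 0.0, 1.0]] [[-0.7667, -0.6417, 0.0193], [-0.4928, 0.569, -0.6583], [0.4115, -0.5142, -0.7525]] [0.3827, 0.2975, 1.1962]
side [[511.1, 0.0, 322.5], [0.0, 511.1, 243.1], [0.0, 0.0, 1.0]] [[-0.9996, 0.0194, 0.0224], [-0.0111, 0.4553, -0.8903], [-0.0274, -0.8901, -0.4549]] [0.5115, 0.0779, 1.2462]
wrist [[375.0, 0.0, 317.7], [0.0, 375.0, 233.9], [0.0, 0.0, 1.0]] [[0.2751, -0.9614, -0.0019], [-0.9205, -0.2639, 0.2883], [-0.2776, -0.0775, -0.9576]] [-0.6246, -0.0374, 0.3793]
```

View pics/scene0.png

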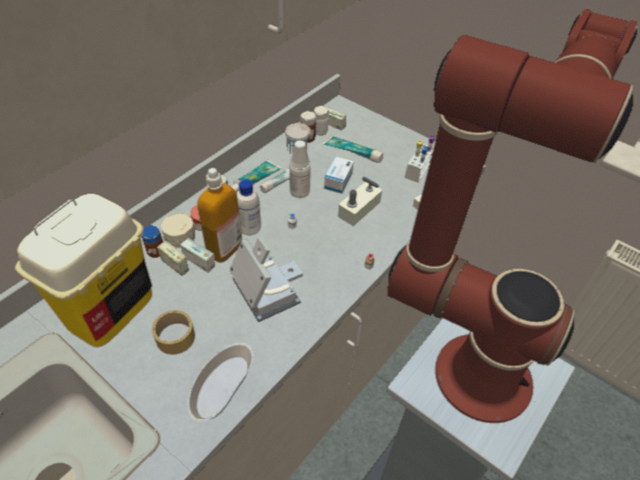

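View pics/side0.png

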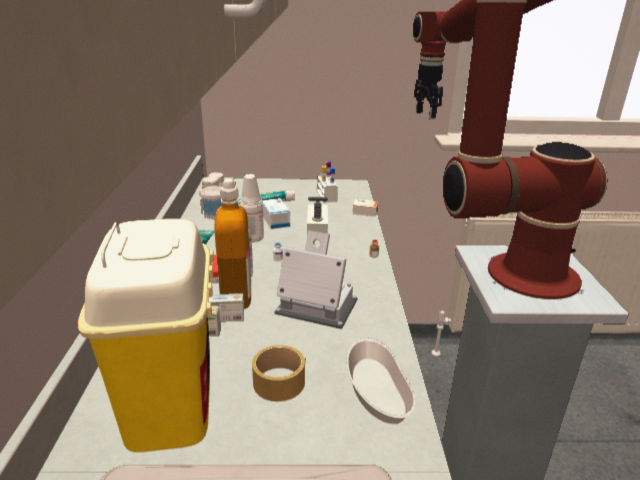

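The scene shows the mould at about (265,285) and the stand at (360,200), with the round-knob pin probably at (352,200). The side view shows the lid's outer face at (310,275) and the stand at (317,215). I'll enlarge both.

```bash
python3 - <<'E'
import cv2, numpy as np
a=cv2.imread("pics/scene0.png"); b=cv2.imread("pics/side0.png")
def cr(i,x,y,w,h,k):
    o=cv2.resize(i[y:y+h,x:x+w],None,fx=k,fy=k,interpolation=cv2.INTER_CUBIC)
    for q in range(0,w,10): cv2.line(o,(q*k,0),(q*k,8 if (x+q)%50 else 20),(0,0,255),1)
    for q in range(0,h,10): cv2.line(o,(0,q*k),(8 if (y+q)%50 else 20,q*k),(0,0,255),1)
    return o
A=np.hstack([cr(a,220,230,100,100,4),cr(b,270,230,100,100,4)])
B=np.hstack([cr(a,330,170,100,50,4),cr(b,270,190,100,50,4)])
cv2.imwrite("pics/c1.png",np.vstack([A,B]))
E
```

```text
(no output)
```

View pics/c1.png

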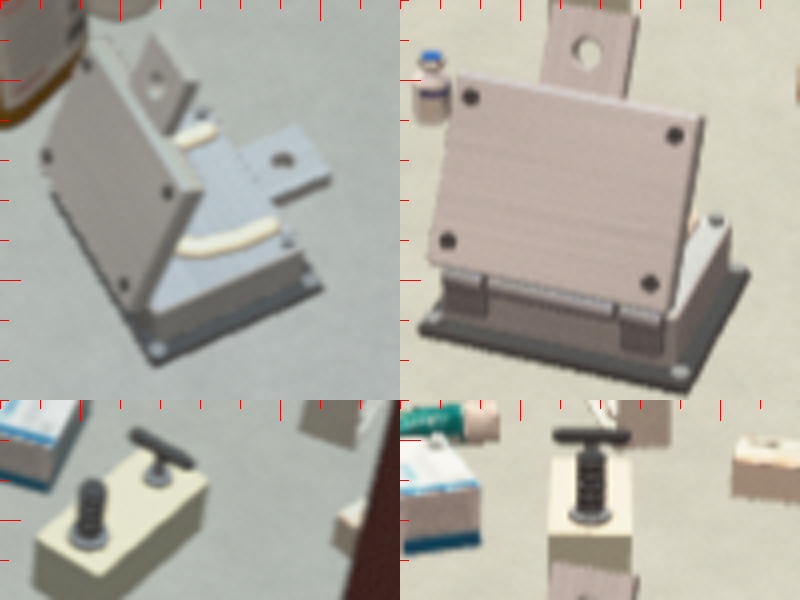

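View pics/wrist0.png

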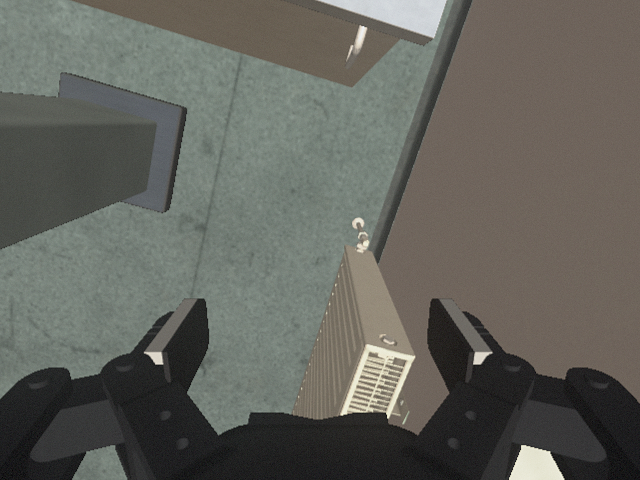

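The crop shows the lower-ear hole at scene px (290.8,270), the lid hole at side px (316.8,243), and the round-knob pin at scene (352,204) in the +y hole of the stand. Next I'll fit the poses.

```bash
cat > h.py <<'E'
import numpy as np
from plant import manip, grab_frame, calibration
from scipy.spatial.transform import Rotation as Ro
def proj(c,X):
    p=(np.asarray(c["R"])@np.atleast_2d(X).T).T+np.ravel(c["t"]); q=(np.asarray(c["camera_matrix"])@p.T).T
    return q[:,:2]/q[:,2:]
def ray(c,uv,z):
    R=np.asarray(c["R"]); o=-R.T@np.ravel(c["t"]); d=R.T@np.linalg.solve(c["camera_matrix"],[uv[0],uv[1],1]); return o+d*(z-o[2])/d[2]
def Rt(s): w,x,y,z=s["tool_rot"]; return Ro.from_quat([x,y,z,w])
E
python3 - <<'E'
from h import *
from scipy.optimize import least_squares
C={n:calibration(n) for n in("scene","side")}
def px(v,cx,cy):
    o={"scene1":(220,230,0,0),"side1":(270,230,400,0),"scene2":(330,170,0,400),"side2":(270,190,400,400)}[v]
    return [o[0]+(cx-o[2])/4-.375,o[1]+(cy-o[3])/4-.375]
# (view, crop px, kind, local mm)
M=[("scene1",283,160,0,(0,-70,42)),("scene1",302,124,0,(22,-92,42)),("scene1",331,176,0,(-22,-92,42)),("scene1",155,366,0,(-75,59,0)),
("side1",685,393,0,(-75,59,0)),("side1",419,333,0,(75,59,0)),
("side1",458,75,1,(65,106,16)),("side1",703,117,1,(-65,106,16)),("side1",587,53,1,(0,126,10)),("scene1",157,85,1,(0,126,0)),("scene1",203,190,1,(-65,106,0))]
def world(p,k,l):
    x,y,yaw,a=p; l=np.array(l)/1000.
    if k: # d along half, n normal
        d,n=l[1],l[2]; l=np.array([l[0],.056-d*np.cos(a)+n*np.sin(a)*1,.042+d*np.sin(a)+n*np.cos(a)])
    c,s=np.cos(yaw),np.sin(yaw); return np.array([x+c*l[0]-s*l[1],y+s*l[0]+c*l[1],l[2]])
def f(p): return np.concatenate([proj(C[v[:-1]],world(p,k,l))[0]-px(v,a,b) for v,a,b,k,l in M])
g=ray(C["scene"],px("scene1",283,160),.042); print(g)
r=least_squares(f,[g[0],g[1]+.07,0,1.1],loss="soft_l1"); p=r.x; print("mould",p.round(4)); print(f(p).reshape(-1,2).round(1).tolist())
for n,k,l in(("hole",0,(0,-70,42)),("hinge",0,(0,56,42)),("lidface",1,(0,92,16)),("lidhole",1,(0,126,10)),("lidtip",1,(0,148,10))): print(n,world(p,k,l).round(4))
S=[("scene2",35,540,(28,64,50)),("scene2",100,577,(-28,64,50)),("scene2",208,487,(-28,-64,50)),("side2",548,537,(28,64,50)),("side2",631,537,(-28,64,50)),("scene2",88,537,(0,40,56)),("scene2",92,486,(0,40,98)),("side2",591,513,(0,40,56))]
f2=lambda q: np.concatenate([proj(C[v[:-1]],world([*q,0],0,l))[0]-px(v,a,b) for v,a,b,l in S])
g=ray(C["scene"],px("scene2",120,530),.05)
r=least_squares(f2,[g[0],g[1],0],loss="soft_l1"); q=r.x; print("stand",q.round(4),"pin",world([*q,0],0,(0,40,0)).round(4),"ej",world([*q,0],0,(0,-40,0)).round(4)); print(f2(q).reshape(-1,2).round(1).tolist())
for n,uv in(("vialblue scene",(292,225)),("vialred scene",(369,266)),("dish",(220,385)),("tape",(173,345))): print(n,ray(C["scene"],uv,0).round(3))
for n in C: print(n,(-C[n]["R"].T@np.ravel(C[n]["t"])).round(2))
s=manip.state(); print(Rt(s).as_matrix().round(3))
E
```

```text
[0.50327239 0.07587274 0.042     ]
mould [ 0.5257  0.141  -0.3601  1.1893]
[[0.8, 0.4], [-0.4, 0.1], [0.8, -0.8], [-0.0, 1.8], [1.2, 1.1], [-0.1, 0.5], [-1.1, -1.3], [-0.9, -0.2], [-0.8, -0.2], [1.1, 0.2], [-0.2, 0.2]]
hole [0.501  0.0755 0.042 ]
hinge [0.5454 0.1934 0.042 ]
lidface [0.5386 0.1753 0.1333]
lidhole [0.5322 0.1582 0.1627]
lidtip [0.5293 0.1506 0.1831]
stand [ 0.5214 -0.2401 -0.0288] pin [ 0.5225 -0.2001  0.    ] ej [ 0.5202 -0.2801  0.    ]
[[-0.4, -0.2], [-0.8, 0.4], [0.3, -0.9], [0.2, -0.7], [0.4, -0.2], [-0.2, -0.6], [0.0, 1.0], [0.2, -0.2]]
vialblue scene [ 0.627 -0.071  0.   ]
vialred scene [ 0.378 -0.092  0.   ]
dish [0.429 0.393 0.   ]
tape [0.584 0.394 0.   ]
scene [-0.05  0.69  1.09]
side [0.55 1.06 0.62]
[[ 0.961  0.276 -0.   ]
 [ 0.276 -0.961  0.002]
 [ 0.    -0.002 -1.   ]]
```

send_rows:
  rows:
    - {"z": -0.05, "wz": -0.148, "hand": -1}
    - {"z": -0.05, "wz": -0.148, "hand": -1}
    - {"z": -0.05, "wz": -0.148, "hand": -1}
    - {"z": -0.05, "wz": -0.148, "hand": -1}
    - {"z": -0.05, "wz": -0.148, "hand": -1}
    - {"z": -0.05, "wz": -0.148, "hand": -1}
    - {"z": -0.05, "wz": -0.148, "hand": -1}
    - {"z": -0.05, "wz": -0.148, "hand": -1}
    - {"z": -0.05, "hand": -1}
    - {"z": -0.05, "hand": -1}

```text
invalid input at $.rows[0]: expected keys x, y, z, wx, wy, wz, hand
```

```bash
cat >> h.py <<'E'
def to(target,s=None):
    s=s or manip.state(); d=Rt(s).inv().apply(np.array(target)-s["tool_pos"])/.15
    R=Rt(s).as_matrix(); print("tcp",s["tool_pos"].round(4),"heading",np.arctan2(R[1,0],R[0,0]).round(4),"tilt",R[:,2].round(4),"F",s["contact_force"].round(1),"w",round(s["gripper_width"],3),"g",s["grasp_force"],"t",s["time"])
    print("units to",target,d.round(3))
E
python3 - <<'E'
from h import *
c=calibration("scene"); d=calibration("side")
print("bottle",ray(c,(222,257),0),ray(d,(233,305),0), "bin",ray(d,(205,425),0))
to([.562,.24,.305]); to([.562,.24,.13])
E
```

```text
bottle [0.68975464 0.1369642  0.        ] [0.70755863 0.13954472 0.        ] bin [0.70586653 0.47483972 0.        ]
tcp [ 0.1725 -0.6002  0.2304] heading 0.2798 tilt [-3.0e-04  1.5e-03 -1.0e+00] F [ 0.2 -0.5 -0. ] w 0.998 g 0.0 t 0.15
units to [0.562, 0.24, 0.305] [ 4.042 -4.667 -0.49 ]
tcp [ 0.1725 -0.6002  0.2304] heading 0.2798 tilt [-3.0e-04  1.5e-03 -1.0e+00] F [ 0.2 -0.5 -0. ] w 0.998 g 0.0 t 0.15
units to [0.562, 0.24, 0.13] [ 4.042 -4.666  0.677]
```

send_rows:
  rows:
    - {"x": 0, "y": 0, "z": -0.05, "wx": 0, "wy": 0, "wz": -0.148, "hand": -1}
    - {"x": 0, "y": 0, "z": -0.05, "wx": 0, "wy": 0, "wz": -0.148, "hand": -1}
    - {"x": 0, "y": 0, "z": -0.05, "wx": 0, "wy": 0, "wz": -0.148, "hand": -1}
    - {"x": 0, "y": 0, "z": -0.05, "wx": 0, "wy": 0, "wz": -0.148, "hand": -1}
    - {"x": 0, "y": 0, "z": -0.05, "wx": 0, "wy": 0, "wz": -0.148, "hand": -1}
    - {"x": 0, "y": 0, "z": -0.05, "wx": 0, "wy": 0, "wz": -0.148, "hand": -1}
    - {"x": 0, "y": 0, "z": -0.05, "wx": 0, "wy": 0, "wz": -0.148, "hand": -1}
    - {"x": 0, "y": 0, "z": -0.05, "wx": 0, "wy": 0, "wz": -0.148, "hand": -1}
    - {"x": 0, "y": 0, "z": -0.05, "wx": 0, "wy": 0, "wz": 0, "hand": -1}
    - {"x": 0, "y": 0, "z": -0.05, "wx": 0, "wy": 0, "wz": 0, "hand": -1}

```text
time: 0.98
tool_pos: [0.1726, -0.6005, 0.3063]
tool_rot: [-0.0, 0.823, 0.567, 0.0]
contact_force: [-0.4, -0.5, -0.2]
gripper_width: 0.001
grasp_force: 0.0
```

```bash
python3 - <<'E'
from h import *
to([.562,.24,.305])
E
```

```text
tcp [ 0.1726 -0.6005  0.3063] heading 1.2068 tilt [-1.e-04  8.e-04 -1.e+00] F [-0.4 -0.5 -0.2] w 0.001 g 0.0 t 0.9833
units to [0.562, 0.24, 0.305] [6.16  0.431 0.013]
```

send_rows:
  rows:
    - {"x": 0.2, "y": 0.06, "z": 0, "wx": 0, "wy": 0, "wz": 0, "hand": -1}
    - {"x": 0.2, "y": 0.06, "z": 0, "wx": 0, "wy": 0, "wz": 0, "hand": -1}
    - {"x": 0.2, "y": 0.06, "z": 0, "wx": 0, "wy": 0, "wz": 0, "hand": -1}
    - {"x": 0.2, "y": 0.06, "z": 0, "wx": 0, "wy": 0, "wz": 0, "hand": -1}
    - {"x": 0.2, "y": 0.06, "z": 0, "wx": 0, "wy": 0, "wz": 0, "hand": -1}
    - {"x": 0.2, "y": 0.06, "z": 0, "wx": 0, "wy": 0, "wz": 0, "hand": -1}
    - {"x": 0.2, "y": 0.06, "z": 0, "wx": 0, "wy": 0, "wz": 0, "hand": -1}
    - {"x": 0.2, "y": 0.06, "z": 0, "wx": 0, "wy": 0, "wz": 0, "hand": -1}
    - {"x": 0.2, "y": 0.06, "z": 0, "wx": 0, "wy": 0, "wz": 0, "hand": -1}
    - {"x": 0.2, "y": 0.06, "z": 0, "wx": 0, "wy": 0, "wz": 0, "hand": -1}

```text
time: 1.82
tool_pos: [0.3634, -0.3504, 0.3065]
tool_rot: [0.0, 0.823, 0.567, 0.0]
contact_force: [0.1, -0.6, 0.6]
gripper_width: -0.004
grasp_force: 0.0
```

send_rows:
  rows:
    - {"x": 0.2, "y": 0, "z": 0, "wx": 0, "wy": 0, "wz": 0, "hand": -1}
    - {"x": 0.2, "y": 0, "z": 0, "wx": 0, "wy": 0, "wz": 0, "hand": -1}
    - {"x": 0.2, "y": 0, "z": 0, "wx": 0, "wy": 0, "wz": 0, "hand": -1}
    - {"x": 0.2, "y": 0, "z": 0, "wx": 0, "wy": 0, "wz": 0, "hand": -1}
    - {"x": 0.2, "y": 0, "z": 0, "wx": 0, "wy": 0, "wz": 0, "hand": -1}
    - {"x": 0.2, "y": 0, "z": 0, "wx": 0, "wy": 0, "wz": 0, "hand": -1}
    - {"x": 0.2, "y": 0, "z": 0, "wx": 0, "wy": 0, "wz": 0, "hand": -1}
    - {"x": 0.2, "y": 0, "z": 0, "wx": 0, "wy": 0, "wz": 0, "hand": -1}
    - {"x": 0.2, "y": 0, "z": 0, "wx": 0, "wy": 0, "wz": 0, "hand": -1}
    - {"x": 0.2, "y": 0, "z": 0, "wx": 0, "wy": 0, "wz": 0, "hand": -1}

```text
time: 2.65
tool_pos: [0.469, -0.0697, 0.3066]
tool_rot: [0.0, 0.823, 0.567, 0.0]
contact_force: [0.9, -0.6, 0.5]
gripper_width: -0.003
grasp_force: 0.0
```

send_rows:
  rows:
    - {"x": 0.24, "y": -0.025, "z": 0, "wx": 0, "wy": 0, "wz": 0, "hand": -1}
    - {"x": 0.24, "y": -0.025, "z": 0, "wx": 0, "wy": 0, "wz": 0, "hand": -1}
    - {"x": 0.24, "y": -0.025, "z": 0, "wx": 0, "wy": 0, "wz": 0, "hand": -1}
    - {"x": 0.24, "y": -0.025, "z": 0, "wx": 0, "wy": 0, "wz": 0, "hand": -1}
    - {"x": 0.24, "y": -0.025, "z": 0, "wx": 0, "wy": 0, "wz": 0, "hand": -1}
    - {"x": 0.24, "y": -0.025, "z": 0, "wx": 0, "wy": 0, "wz": 0, "hand": -1}
    - {"x": 0.24, "y": -0.025, "z": 0, "wx": 0, "wy": 0, "wz": 0, "hand": -1}
    - {"x": 0.24, "y": -0.025, "z": 0, "wx": 0, "wy": 0, "wz": 0, "hand": -1}
    - {"x": 0.24, "y": 0, "z": 0, "wx": 0, "wy": 0, "wz": 0, "hand": -1}
    - {"x": 0, "y": 0, "z": 0, "wx": 0, "wy": 0, "wz": 0, "hand": -1}

```text
time: 3.48
tool_pos: [0.5556, 0.2474, 0.3053]
tool_rot: [-0.001, 0.822, 0.57, 0.0]
contact_force: [-1.2, -0.4, -0.2]
gripper_width: 0.001
grasp_force: 0.0
```

```bash
python3 - <<'E'
from h import *
to([.562,.24,.13])
E
```

```text
tcp [0.5556 0.2474 0.3053] heading 1.212 tilt [-0.0012  0.0018 -1.    ] F [-1.2 -0.4 -0.2] w 0.001 g 0.0 t 3.4833
units to [0.562, 0.24, 0.13] [-0.033  0.059  1.168]
```

send_rows:
  rows:
    - {"x": 0, "y": 0.03, "z": 0.13, "wx": 0, "wy": 0, "wz": 0, "hand": -1}
    - {"x": 0, "y": 0.03, "z": 0.13, "wx": 0, "wy": 0, "wz": 0, "hand": -1}
    - {"x": 0, "y": 0, "z": 0.13, "wx": 0, "wy": 0, "wz": 0, "hand": -1}
    - {"x": 0, "y": 0, "z": 0.13, "wx": 0, "wy": 0, "wz": 0, "hand": -1}
    - {"x": 0, "y": 0, "z": 0.13, "wx": 0, "wy": 0, "wz": 0, "hand": -1}
    - {"x": 0, "y": 0, "z": 0.13, "wx": 0, "wy": 0, "wz": 0, "hand": -1}
    - {"x": 0, "y": 0, "z": 0.13, "wx": 0, "wy": 0, "wz": 0, "hand": -1}
    - {"x": 0, "y": 0, "z": 0.13, "wx": 0, "wy": 0, "wz": 0, "hand": -1}
    - {"x": 0, "y": 0, "z": 0.11, "wx": 0, "wy": 0, "wz": 0, "hand": -1}
    - {"x": 0, "y": 0, "z": 0, "wx": 0, "wy": 0, "wz": 0, "hand": -1}

```text
time: 4.32
tool_pos: [0.5608, 0.2381, 0.1293]
tool_rot: [-0.001, 0.823, 0.568, -0.004]
contact_force: [-0.7, -1.4, -1.7]
gripper_width: 0.001
grasp_force: 0.0
```

```bash
python3 - <<'E'
from h import *
to([.562,.24,.13])
s=manip.state(); v=s["tool_pos"][:2]-[.5454,.1934]; h=v@[.352,.936]; z=s["tool_pos"][2]; print(h,v@[.936,-.352])
A=np.r_[1.25,np.linspace(1.19,.03,24)]
P=np.c_[-.092*np.cos(A)+.016*np.sin(A)+.011,.042+.092*np.sin(A)+.016*np.cos(A)]
D=np.diff(np.vstack([[h,z],P]),axis=0)/.15
for a,p,d in zip(A,P,D): print(a.round(3),p.round(4),"x",d[0].round(3),"z",-d[1].round(3))
E
```

```text
tcp [0.5608 0.2381 0.1293] heading 1.2072 tilt [-0.0076 -0.0024 -1.    ] F [-0.7 -1.4 -1.7] w 0.001 g 0.0 t 4.3167
units to [0.562, 0.24, 0.13] [ 0.014  0.003 -0.005]
0.04730223315743314 -0.0012836410562536372
1.25 [-0.0028  0.1344] x -0.334 z -0.034
1.19 [-0.0083  0.1334] x -0.037 z 0.007
1.14 [-0.0129  0.1323] x -0.031 z 0.007
1.089 [-0.0174  0.1309] x -0.03 z 0.009
1.039 [-0.0219  0.1294] x -0.03 z 0.01
0.988 [-0.0263  0.1276] x -0.029 z 0.012
0.938 [-0.0305  0.1256] x -0.028 z 0.013
0.887 [-0.0347  0.1234] x -0.028 z 0.015
0.837 [-0.0387  0.121 ] x -0.027 z 0.016
0.787 [-0.0427  0.1184] x -0.026 z 0.017
0.736 [-0.0464  0.1156] x -0.025 z 0.019
0.686 [-0.0501  0.1126] x -0.024 z 0.02
0.635 [-0.0536  0.1095] x -0.023 z 0.021
0.585 [-0.0569  0.1061] x -0.022 z 0.022
0.534 [-0.06    0.1026] x -0.021 z 0.023
0.484 [-0.063  0.099] x -0.02 z 0.024
0.433 [-0.0658  0.0952] x -0.019 z 0.025
0.383 [-0.0684  0.0912] x -0.017 z 0.026
0.333 [-0.0707  0.0872] x -0.016 z 0.027
0.282 [-0.0729  0.083 ] x -0.014 z 0.028
0.232 [-0.0749  0.0787] x -0.013 z 0.029
0.181 [-0.0766  0.0743] x -0.012 z 0.029
0.131 [-0.0781  0.0699] x -0.01 z 0.03
0.08 [-0.0794  0.0653] x -0.009 z 0.03
0.03 [-0.0805  0.0608] x -0.007 z 0.031
```

send_rows:
  rows:
    - {"x": -0.07, "y": 0, "z": -0.005, "wx": 0, "wy": 0, "wz": 0, "hand": -1}
    - {"x": -0.07, "y": 0, "z": -0.005, "wx": 0, "wy": 0, "wz": 0, "hand": -1}
    - {"x": -0.07, "y": 0, "z": -0.005, "wx": 0, "wy": 0, "wz": 0, "hand": -1}
    - {"x": -0.07, "y": 0, "z": -0.005, "wx": 0, "wy": 0, "wz": 0, "hand": -1}
    - {"x": -0.055, "y": 0, "z": 0, "wx": 0, "wy": 0, "wz": 0, "hand": -1}
    - {"x": -0.037, "y": 0, "z": 0.007, "wx": 0, "wy": 0, "wz": 0, "hand": -1}
    - {"x": -0.031, "y": 0, "z": 0.007, "wx": 0, "wy": 0, "wz": 0, "hand": -1}
    - {"x": -0.03, "y": 0, "z": 0.009, "wx": 0, "wy": 0, "wz": 0, "hand": -1}
    - {"x": -0.03, "y": 0, "z": 0.01, "wx": 0, "wy": 0, "wz": 0, "hand": -1}
    - {"x": -0.029, "y": 0, "z": 0.012, "wx": 0, "wy": 0, "wz": 0, "hand": -1}

```text
time: 5.15
tool_pos: [0.5379, 0.1703, 0.1306]
tool_rot: [0.0, 0.823, 0.569, 0.001]
contact_force: [0.1, 0.6, 1.6]
gripper_width: -0.001
grasp_force: 1.0
```

send_rows:
  rows:
    - {"x": -0.028, "y": 0, "z": 0.013, "wx": 0, "wy": 0, "wz": 0, "hand": -1}
    - {"x": -0.028, "y": 0, "z": 0.015, "wx": 0, "wy": 0, "wz": 0, "hand": -1}
    - {"x": -0.027, "y": 0, "z": 0.016, "wx": 0, "wy": 0, "wz": 0, "hand": -1}
    - {"x": -0.026, "y": 0, "z": 0.017, "wx": 0, "wy": 0, "wz": 0, "hand": -1}
    - {"x": -0.025, "y": 0, "z": 0.019, "wx": 0, "wy": 0, "wz": 0, "hand": -1}
    - {"x": -0.024, "y": 0, "z": 0.02, "wx": 0, "wy": 0, "wz": 0, "hand": -1}
    - {"x": -0.023, "y": 0, "z": 0.021, "wx": 0, "wy": 0, "wz": 0, "hand": -1}
    - {"x": -0.022, "y": 0, "z": 0.022, "wx": 0, "wy": 0, "wz": 0, "hand": -1}
    - {"x": -0.021, "y": 0, "z": 0.023, "wx": 0, "wy": 0, "wz": 0, "hand": -1}
    - {"x": -0.02, "y": 0, "z": 0.024, "wx": 0, "wy": 0, "wz": 0, "hand": -1}

```text
time: 5.98
tool_pos: [0.5244, 0.1357, 0.1011]
tool_rot: [-0.0, 0.823, 0.569, -0.0]
contact_force: [1.4, -1.1, 1.5]
gripper_width: -0.0
grasp_force: 0.8
```

```bash
python3 - <<'E'
from h import *
import cv2
to([.5171,.1177,.0608])
a=grab_frame("scene");b=grab_frame("side")
k=lambda i,x,y:cv2.resize(i[y:y+150,x:x+130],None,fx=3,fy=3,interpolation=cv2.INTER_CUBIC)
cv2.imwrite("pics/c2.png",np.hstack([k(a,200,190),k(b,250,180)]))
E
```

```text
tcp [0.5244 0.1357 0.1011] heading 1.2098 tilt [-3.e-04 -2.e-04 -1.e+00] F [ 1.4 -1.1  1.5] w -0.0 g 0.7818920630961657 t 5.9833
units to [0.5171, 0.1177, 0.0608] [-0.129 -0.003  0.269]
```

View pics/c2.png

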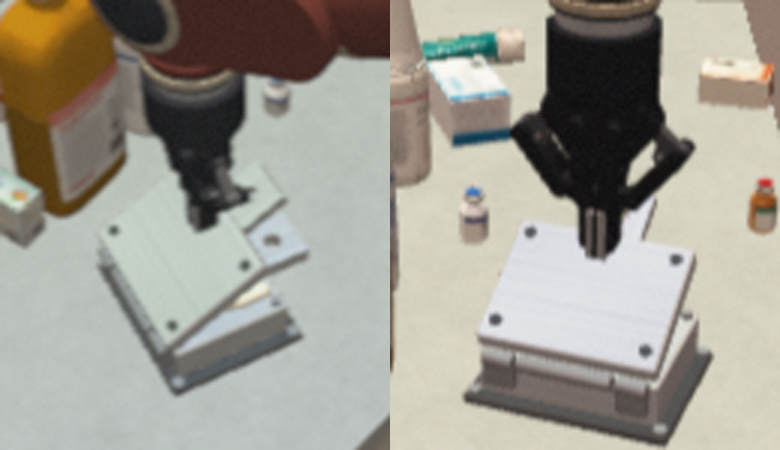

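The fingertips (crop 1 (200,220), crop 2 (600,250)) are pressing on the lid near its free edge. The lid has swung down to about 0.45 rad. I'll continue the arc until it is shut.

send_rows:
  rows:
    - {"x": -0.019, "y": 0, "z": 0.025, "wx": 0, "wy": 0, "wz": 0, "hand": -1}
    - {"x": -0.017, "y": 0, "z": 0.026, "wx": 0, "wy": 0, "wz": 0, "hand": -1}
    - {"x": -0.016, "y": 0, "z": 0.027, "wx": 0, "wy": 0, "wz": 0, "hand": -1}
    - {"x": -0.014, "y": 0, "z": 0.028, "wx": 0, "wy": 0, "wz": 0, "hand": -1}
    - {"x": -0.013, "y": 0, "z": 0.029, "wx": 0, "wy": 0, "wz": 0, "hand": -1}
    - {"x": -0.012, "y": 0, "z": 0.029, "wx": 0, "wy": 0, "wz": 0, "hand": -1}
    - {"x": -0.01, "y": 0, "z": 0.03, "wx": 0, "wy": 0, "wz": 0, "hand": -1}
    - {"x": -0.009, "y": 0, "z": 0.03, "wx": 0, "wy": 0, "wz": 0, "hand": -1}
    - {"x": -0.007, "y": 0, "z": 0.025, "wx": 0, "wy": 0, "wz": 0, "hand": -1}
    - {"x": 0, "y": 0, "z": 0.01, "wx": 0, "wy": 0, "wz": 0, "hand": -1}

```text
time: 6.92
tool_pos: [0.5183, 0.1192, 0.0624]
tool_rot: [0.0, 0.823, 0.569, -0.0]
contact_force: [-2.3, -4.3, 7.1]
gripper_width: 0.003
grasp_force: 3.2
```

send_rows:
  rows:
    - {"x": 0, "y": 0, "z": 0, "wx": 0, "wy": 0, "wz": 0, "hand": -1}
    - {"x": 0, "y": 0, "z": 0.005, "wx": 0, "wy": 0, "wz": 0, "hand": -1}
    - {"x": 0, "y": 0, "z": 0.005, "wx": 0, "wy": 0, "wz": 0, "hand": -1}
    - {"x": 0, "y": 0, "z": 0, "wx": 0, "wy": 0, "wz": 0, "hand": -1}
    - {"x": 0, "y": 0, "z": 0, "wx": 0, "wy": 0, "wz": 0, "hand": -1}
    - {"x": 0, "y": 0, "z": 0, "wx": 0, "wy": 0, "wz": 0, "hand": -1}
    - {"x": 0, "y": 0, "z": 0, "wx": 0, "wy": 0, "wz": 0, "hand": -1}
    - {"x": 0, "y": 0, "z": 0, "wx": 0, "wy": 0, "wz": 0, "hand": -1}
    - {"x": 0, "y": 0, "z": 0, "wx": 0, "wy": 0, "wz": 0, "hand": -1}
    - {"x": 0, "y": 0, "z": 0, "wx": 0, "wy": 0, "wz": 0, "hand": -1}

```text
time: 7.75
tool_pos: [0.5187, 0.1191, 0.0622]
tool_rot: [0.001, 0.823, 0.569, -0.0]
contact_force: [-2.2, -3.9, 6.3]
gripper_width: 0.002
grasp_force: 3.3
```

```bash
python3 - <<'E'
from h import *
to([.5225,-.2001,.18])
E
```

```text
tcp [0.5187 0.1191 0.0622] heading 1.21 tilt [ 0.     -0.0016 -1.    ] F [-2.2 -3.9  6.3] w 0.002 g 3.326609996147454 t 7.75
units to [0.5225, -0.2001, 0.18] [-1.983  0.775 -0.782]
```

send_rows:
  rows:
    - {"x": 0, "y": 0, "z": -0.1, "wx": 0, "wy": 0, "wz": 0, "hand": -1}
    - {"x": 0, "y": 0, "z": -0.15, "wx": 0, "wy": 0, "wz": 0, "hand": 1}
    - {"x": 0, "y": 0, "z": -0.15, "wx": 0, "wy": 0, "wz": 0, "hand": 1}
    - {"x": 0, "y": 0, "z": -0.15, "wx": 0, "wy": 0, "wz": 0, "hand": 1}
    - {"x": 0, "y": 0, "z": -0.15, "wx": 0, "wy": 0, "wz": 0, "hand": 1}
    - {"x": 0, "y": 0, "z": -0.13, "wx": 0, "wy": 0, "wz": 0, "hand": 1}
    - {"x": -0.15, "y": 0.05, "z": 0, "wx": 0, "wy": 0, "wz": 0, "hand": 1}
    - {"x": -0.15, "y": 0.05, "z": 0, "wx": 0, "wy": 0, "wz": 0, "hand": 1}
    - {"x": -0.15, "y": 0.05, "z": 0, "wx": 0, "wy": 0, "wz": 0, "hand": 1}
    - {"x": -0.15, "y": 0.05, "z": 0, "wx": 0, "wy": 0, "wz": 0, "hand": 1}

```text
time: 8.58
tool_pos: [0.5146, 0.0243, 0.1856]
tool_rot: [-0.0, 0.822, 0.569, 0.0]
contact_force: [0.1, -0.1, 0.6]
gripper_width: 0.999
grasp_force: 0.0
```

send_rows:
  rows:
    - {"x": -0.15, "y": 0.06, "z": 0, "wx": 0, "wy": 0, "wz": 0, "hand": 1}
    - {"x": -0.15, "y": 0.06, "z": 0, "wx": 0, "wy": 0, "wz": 0, "hand": 1}
    - {"x": -0.15, "y": 0.06, "z": 0, "wx": 0, "wy": 0, "wz": 0, "hand": 1}
    - {"x": -0.15, "y": 0.06, "z": 0, "wx": 0, "wy": 0, "wz": 0, "hand": 1}
    - {"x": -0.15, "y": 0.06, "z": 0, "wx": 0, "wy": 0, "wz": 0, "hand": 1}
    - {"x": -0.15, "y": 0.07, "z": 0, "wx": 0, "wy": 0, "wz": 0, "hand": 1}
    - {"x": -0.15, "y": 0.07, "z": 0, "wx": 0, "wy": 0, "wz": 0, "hand": 1}
    - {"x": -0.15, "y": 0.07, "z": 0, "wx": 0, "wy": 0, "wz": 0, "hand": 1}
    - {"x": -0.15, "y": 0.07, "z": 0, "wx": 0, "wy": 0, "wz": 0, "hand": 1}
    - {"x": 0, "y": 0, "z": 0, "wx": 0, "wy": 0, "wz": 0, "hand": 1}

```text
time: 9.42
tool_pos: [0.5246, -0.1988, 0.1854]
tool_rot: [0.001, 0.824, 0.567, -0.0]
contact_force: [-0.3, -0.2, 0.6]
gripper_width: 0.996
grasp_force: 0.0
```

```bash
python3 - <<'E'
from h import *
import cv2
to([.5225,-.2001,.06])
c=calibration("wrist"); w=grab_frame("wrist"); a=grab_frame("scene");b=grab_frame("side")
print("pred knob top",proj(c,[.5225,-.2001,.098]),"flange",proj(c,[.5225,-.2001,.056]))
k=lambda i,x,y:cv2.resize(i[y:y+100,x:x+100],None,fx=2.4,fy=2.4,interpolation=cv2.INTER_CUBIC)
cv2.imwrite("pics/c3.png",np.hstack([cv2.resize(w,(0,0),fx=.75,fy=.75),np.zeros((360,10,3),np.uint8),np.vstack([k(a,220,230)[:180],k(b,270,230)[:180]])]))
cv2.imwrite("pics/w3.png",w);cv2.imwrite("pics/s3.png",a);cv2.imwrite("pics/d3.png",b)
E
```

```text
tcp [ 0.5246 -0.1988  0.1854] heading 1.2061 tilt [ 4.0e-04 -1.3e-03 -1.0e+00] F [-0.3 -0.2  0.6] w 0.996 g 0.0 t 9.4167
units to [0.5225, -0.2001, 0.06] [-0.012 -0.011  0.836]
pred knob top [[315.65887508 241.46581602]] flange [[315.90471603 224.20753721]]
```

View pics/c3.png

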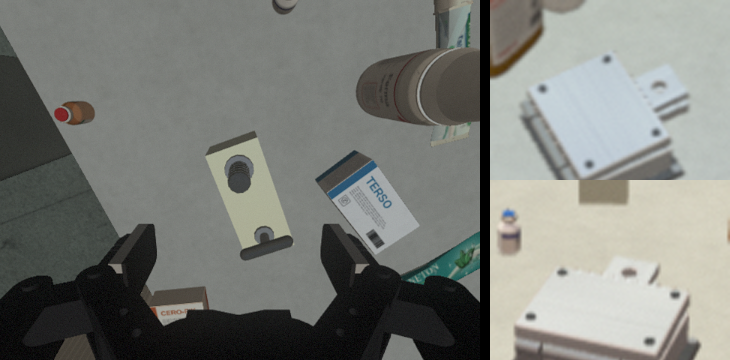

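The wrist view shows the round-knob pin at about px (318,240), centred between the fingers with the cross-bar pin well clear. Scene and side both show the lid down, with the hole visible. I'll enlarge the pin and holes.

```bash
python3 - <<'E'
import cv2, numpy as np
def cr(f,x,y,w,h,k):
    i=cv2.imread(f"pics/{f}.png"); o=cv2.resize(i[y:y+h,x:x+w],None,fx=k,fy=k,interpolation=cv2.INTER_CUBIC)
    for q in range(0,w,10): cv2.line(o,(q*k,0),(q*k,8),(0,0,255),1)
    for q in range(0,h,10): cv2.line(o,(0,q*k),(8,q*k),(0,0,255),1)
    return o
A=cr("w3",270,180,100,100,5)
B=np.vstack([cr("s3",270,240,40,40,7)[:250],cr("d3",300,235,40,40,7)[:250]])
cv2.imwrite("pics/c4.png",np.hstack([A,B]))
E
```

```text
(no output)
```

View pics/c4.png

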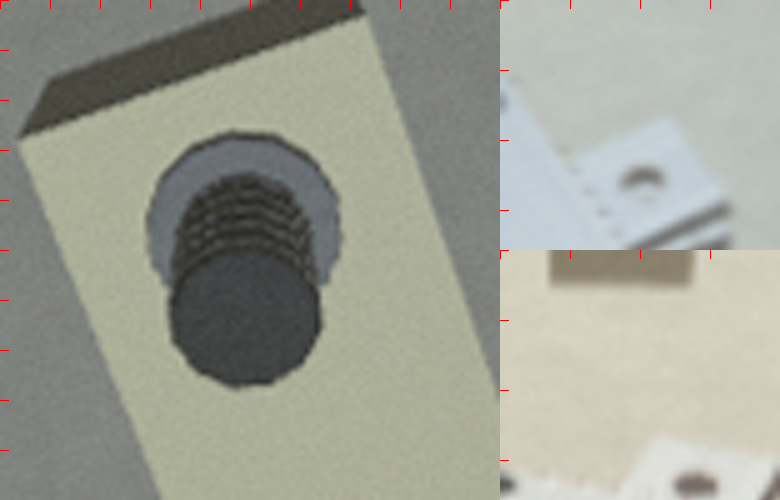

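Knob-top centre is at wrist (318.8,243.2) and the flange centre at (318.4,225.2). The lid hole is at scene (290.0,265.4) and side (327.6,268.1).

```bash
python3 - <<'E'
from h import *
c=calibration("wrist")
P=ray(c,(318.8,243.2),.098)[:2]; print("pin",P,ray(c,(318.4,225.2),.056)[:2])
for n,uv in(("scene",(290.,265.4)),("side",(327.6,268.1))): print(n,ray(calibration(n),uv,.0595))
to([*P,.060])
E
```

```text
pin [ 0.52368584 -0.19786531] [ 0.52365175 -0.19734982]
scene [0.50345242 0.07681428 0.0595    ]
side [0.5032226  0.07948854 0.0595    ]
tcp [ 0.5244 -0.1949  0.1852] heading 1.2094 tilt [-4.e-04  1.e-03 -1.e+00] F [-0.1  0.7  0.4] w 1.0 g 0.0 t 9.5667
units to [np.float64(0.523685840705895), np.float64(-0.19786530809383826), 0.06] [-0.021  0.003  0.835]
```

send_rows:
  rows:
    - {"x": -0.043, "y": 0.012, "z": 0.1, "wx": 0, "wy": 0, "wz": 0, "hand": 1}
    - {"x": 0, "y": 0, "z": 0.1, "wx": 0, "wy": 0, "wz": 0, "hand": 1}
    - {"x": 0, "y": 0, "z": 0.1, "wx": 0, "wy": 0, "wz": 0, "hand": 1}
    - {"x": 0, "y": 0, "z": 0.1, "wx": 0, "wy": 0, "wz": 0, "hand": 1}
    - {"x": 0, "y": 0, "z": 0.1, "wx": 0, "wy": 0, "wz": 0, "hand": 1}
    - {"x": 0, "y": 0, "z": 0.1, "wx": 0, "wy": 0, "wz": 0, "hand": 1}
    - {"x": 0, "y": 0, "z": 0.1, "wx": 0, "wy": 0, "wz": 0, "hand": 1}
    - {"x": 0, "y": 0, "z": 0.07, "wx": 0, "wy": 0, "wz": 0, "hand": 1}
    - {"x": 0, "y": 0, "z": 0.05, "wx": 0, "wy": 0, "wz": 0, "hand": 1}
    - {"x": 0, "y": 0, "z": 0, "wx": 0, "wy": 0, "wz": 0, "hand": 1}

```text
time: 10.4
tool_pos: [0.5228, -0.2006, 0.0608]
tool_rot: [-0.002, 0.822, 0.569, -0.001]
contact_force: [0.2, 0.6, 0.3]
gripper_width: 1.001
grasp_force: 0.0
```

```bash
python3 - <<'E'
from h import *
import time
to([.5238,-.2015,.062])
import cv2
cv2.imwrite("pics/w4.png",grab_frame("wrist")); to([.5238,-.2015,.062])
E
```

```text
tcp [ 0.5228 -0.2006  0.0608] heading 1.2106 tilt [-0.0029  0.0018 -1.    ] F [0.2 0.6 0.3] w 1.001 g 0.0 t 10.4
units to [0.5238, -0.2015, 0.062] [-0.003  0.008 -0.008]
tcp [ 0.5235 -0.2012  0.062 ] heading 1.2104 tilt [-1.3e-03  9.0e-04 -1.0e+00] F [ 0.3 -0.4 -0.1] w 1.002 g 0.0 t 10.45
units to [0.5238, -0.2015, 0.062] [-0.001  0.003 -0.   ]
```

Good position. Close on the knob.

send_rows:
  rows:
    - {"x": 0, "y": 0, "z": 0, "wx": 0, "wy": 0, "wz": 0, "hand": -1}
    - {"x": 0, "y": 0, "z": 0, "wx": 0, "wy": 0, "wz": 0, "hand": -1}
    - {"x": 0, "y": 0, "z": 0, "wx": 0, "wy": 0, "wz": 0, "hand": -1}
    - {"x": 0, "y": 0, "z": 0, "wx": 0, "wy": 0, "wz": 0, "hand": -1}
    - {"x": 0, "y": 0, "z": 0, "wx": 0, "wy": 0, "wz": 0, "hand": -1}
    - {"x": 0, "y": 0, "z": 0, "wx": 0, "wy": 0, "wz": 0, "hand": -1}
    - {"x": 0, "y": 0, "z": 0, "wx": 0, "wy": 0, "wz": 0, "hand": -1}
    - {"x": 0, "y": 0, "z": 0, "wx": 0, "wy": 0, "wz": 0, "hand": -1}
    - {"x": 0, "y": 0, "z": 0, "wx": 0, "wy": 0, "wz": 0, "hand": -1}
    - {"x": 0, "y": 0, "z": 0, "wx": 0, "wy": 0, "wz": 0, "hand": -1}

```text
time: 11.28
tool_pos: [0.5243, -0.2022, 0.0633]
tool_rot: [0.0, 0.823, 0.569, 0.0]
contact_force: [-0.5, 0.4, 4.3]
gripper_width: 0.218
grasp_force: 58.6
```

send_rows:
  rows:
    - {"x": 0, "y": 0, "z": -0.06, "wx": 0, "wy": 0, "wz": 0, "hand": -1}
    - {"x": 0, "y": 0, "z": -0.08, "wx": 0, "wy": 0, "wz": 0, "hand": -1}
    - {"x": 0, "y": 0, "z": -0.08, "wx": 0, "wy": 0, "wz": 0, "hand": -1}
    - {"x": 0, "y": 0, "z": -0.08, "wx": 0, "wy": 0, "wz": 0, "hand": -1}
    - {"x": 0, "y": 0, "z": -0.08, "wx": 0, "wy": 0, "wz": 0, "hand": -1}
    - {"x": 0, "y": 0, "z": -0.08, "wx": 0, "wy": 0, "wz": 0, "hand": -1}
    - {"x": 0, "y": 0, "z": -0.08, "wx": 0, "wy": 0, "wz": 0, "hand": -1}
    - {"x": 0, "y": 0, "z": -0.06, "wx": 0, "wy": 0, "wz": 0, "hand": -1}
    - {"x": 0, "y": 0, "z": 0, "wx": 0, "wy": 0, "wz": 0, "hand": -1}
    - {"x": 0, "y": 0, "z": 0, "wx": 0, "wy": 0, "wz": 0, "hand": -1}

```text
time: 12.12
tool_pos: [0.5242, -0.2022, 0.1535]
tool_rot: [0.001, 0.823, 0.569, 0.0]
contact_force: [-0.2, 0.8, -0.5]
gripper_width: 0.211
grasp_force: 59.2
```

```bash
python3 - <<'E'
from h import *
import cv2
to([.5035,.078,.152])
cv2.imwrite("pics/w5.png",grab_frame("wrist"))
E
```

```text
tcp [ 0.5242 -0.2022  0.1535] heading 1.2097 tilt [ 1.2e-03 -6.0e-04 -1.0e+00] F [-0.2  0.8 -0.5] w 0.211 g 59.2042475938797 t 12.1167
units to [0.5035, 0.078, 0.152] [ 1.698 -0.789  0.009]
```

send_rows:
  rows:
    - {"x": 0.145, "y": -0.088, "z": 0, "wx": 0, "wy": 0, "wz": 0, "hand": -1}
    - {"x": 0.145, "y": -0.088, "z": 0, "wx": 0, "wy": 0, "wz": 0, "hand": -1}
    - {"x": 0.145, "y": -0.088, "z": 0, "wx": 0, "wy": 0, "wz": 0, "hand": -1}
    - {"x": 0.145, "y": -0.088, "z": 0, "wx": 0, "wy": 0, "wz": 0, "hand": -1}
    - {"x": 0.145, "y": -0.088, "z": 0, "wx": 0, "wy": 0, "wz": 0, "hand": -1}
    - {"x": 0.145, "y": -0.088, "z": 0, "wx": 0, "wy": 0, "wz": 0, "hand": -1}
    - {"x": 0.145, "y": -0.088, "z": 0, "wx": 0, "wy": 0, "wz": 0, "hand": -1}
    - {"x": 0.145, "y": -0.088, "z": 0, "wx": 0, "wy": 0, "wz": 0, "hand": -1}
    - {"x": 0.145, "y": -0.088, "z": 0, "wx": 0, "wy": 0, "wz": 0, "hand": -1}
    - {"x": 0, "y": 0, "z": 0, "wx": 0, "wy": 0, "wz": 0, "hand": -1}

```text
time: 13.0
tool_pos: [0.4802, 0.0265, 0.1512]
tool_rot: [-0.002, 0.821, 0.57, -0.001]
contact_force: [0.2, 0.1, -1.4]
gripper_width: 0.219
grasp_force: 59.2
```

```bash
python3 - <<'E'
from h import *
import cv2, pickle
for i in range(6): grab_frame("wrist")
s=manip.state(); c=calibration("wrist"); w=grab_frame("wrist"); to([.5035,.078,.152]); cv2.imwrite("pics/w6.png",w); pickle.dump((s,c),open("w6.pkl","wb"))
u=proj(c,[.5035,.078,.0595])[0]; print(u, "tip",proj(c,[*s["tool_pos"][:2],s["tool_pos"][2]-.0583]))
x,y=(u-50).astype(int)
def cr(i,x,y,w,h,k):
    o=cv2.resize(i[y:y+h,x:x+w],None,fx=k,fy=k,interpolation=cv2.INTER_CUBIC)
    for q in range(0,w,10): cv2.line(o,(q*k,0),(q*k,8),(0,0,255),1)
    for q in range(0,h,10): cv2.line(o,(0,q*k),(8,q*k),(0,0,255),1)
    return o
print("crop origin",x,y)
cv2.imwrite("pics/c6.png",np.hstack([cv2.resize(w,(400,300)),cv2.resize(cr(w,x,y,100,100,4),(400,400))[:300]]) if 0 else np.hstack([cv2.copyMakeBorder(cv2.resize(w,(400,300)),0,100,0,0,0),cr(w,x,y,100,100,4)]))
E
```

```text
tcp [0.482  0.0223 0.1525] heading 1.2082 tilt [-4.e-04 -1.e-04 -1.e+00] F [ 1.5 -0.9 -0.8] w 0.218 g 59.228509068489075 t 13.35
units to [0.5035, 0.078, 0.152] [0.398 0.002 0.003]
[318.75219321 142.59532971] tip [[318.24057772 253.96807446]]
crop origin 268 92
```

View pics/c6.png

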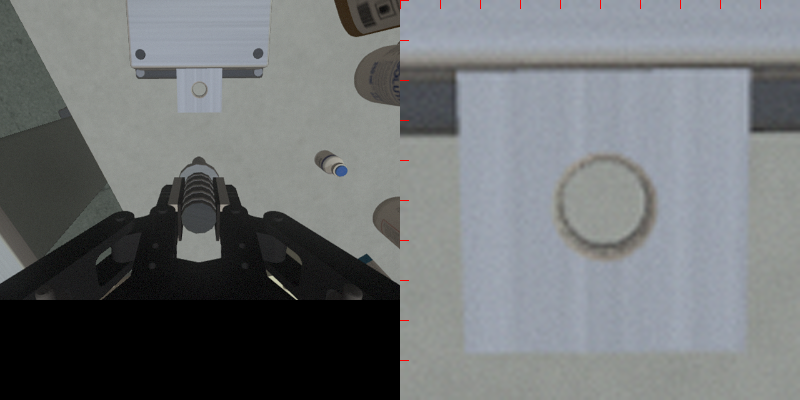

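The hole centre is at wrist px (318.9,143.2). The pin hangs straight in the fingers, with its tip at about (317,256), as predicted.

```bash
python3 - <<'E'
from h import *
import pickle
s,c=pickle.load(open("w6.pkl","rb")); H=ray(c,(318.9,143.2),.0595); print(H)
H[:2]-=.0004*np.array([.353,.936]); to([H[0],H[1],.128])
E
```

```text
[0.50345683 0.07763164 0.0595    ]
tcp [0.482  0.0223 0.1525] heading 1.2082 tilt [-4.e-04 -1.e-04 -1.e+00] F [ 1.5 -0.9 -0.8] w 0.218 g 59.228509068489075 t 13.35
units to [np.float64(0.5033156257192659), np.float64(0.07725724132943636), 0.128] [0.393 0.003 0.163]
```

send_rows:
  rows:
    - {"x": 0.06, "y": 0.003, "z": 0, "wx": 0, "wy": 0, "wz": 0, "hand": -1}
    - {"x": 0.08, "y": 0, "z": 0, "wx": 0, "wy": 0, "wz": 0, "hand": -1}
    - {"x": 0.08, "y": 0, "z": 0, "wx": 0, "wy": 0, "wz": 0, "hand": -1}
    - {"x": 0.08, "y": 0, "z": 0, "wx": 0, "wy": 0, "wz": 0, "hand": -1}
    - {"x": 0.06, "y": 0, "z": 0.04, "wx": 0, "wy": 0, "wz": 0, "hand": -1}
    - {"x": 0.033, "y": 0, "z": 0.06, "wx": 0, "wy": 0, "wz": 0, "hand": -1}
    - {"x": 0, "y": 0, "z": 0.063, "wx": 0, "wy": 0, "wz": 0, "hand": -1}
    - {"x": 0, "y": 0, "z": 0, "wx": 0, "wy": 0, "wz": 0, "hand": -1}
    - {"x": 0, "y": 0, "z": 0, "wx": 0, "wy": 0, "wz": 0, "hand": -1}
    - {"x": 0, "y": 0, "z": 0, "wx": 0, "wy": 0, "wz": 0, "hand": -1}

```text
time: 14.18
tool_pos: [0.5029, 0.0778, 0.1279]
tool_rot: [-0.0, 0.823, 0.568, -0.0]
contact_force: [0.2, -0.5, -1.5]
gripper_width: 0.216
grasp_force: 59.2
```

```bash
python3 - <<'E'
from h import *
import cv2
w=grab_frame("wrist");a=grab_frame("scene");b=grab_frame("side")
to([.5033,.0773,.128])
c=calibration("wrist");print(proj(c,[.5034,.0776,.0595]),proj(c,[.5033,.0773,.0695]),proj(calibration("scene"),[.5034,.0776,.0595]),proj(calibration("side"),[.5034,.0776,.0595]))
k=lambda i,x,y,q=5:cv2.resize(i[y:y+400//q,x:x+260//q],None,fx=q,fy=q,interpolation=cv2.INTER_CUBIC)
cv2.imwrite("pics/c7.png",np.hstack([k(w,254,140,2)[:395,:260],k(a,265,215)[:395,:260],k(b,302,215)[:395,:260]]))
E
```

```text
tcp [0.5035 0.0778 0.1288] heading 1.2091 tilt [ 0.001 -0.    -1.   ] F [ 0.3  0.3 -1. ] w 0.218 g 59.22825515270233 t 14.3333
units to [0.5033, 0.0773, 0.128] [-0.003 -0.     0.005]
[[318.05102712 248.07598431]] [[318.10437941 254.27584913]] [[289.80489701 265.5990396 ]] [[327.49623771 267.67548187]]
```

View pics/c7.png

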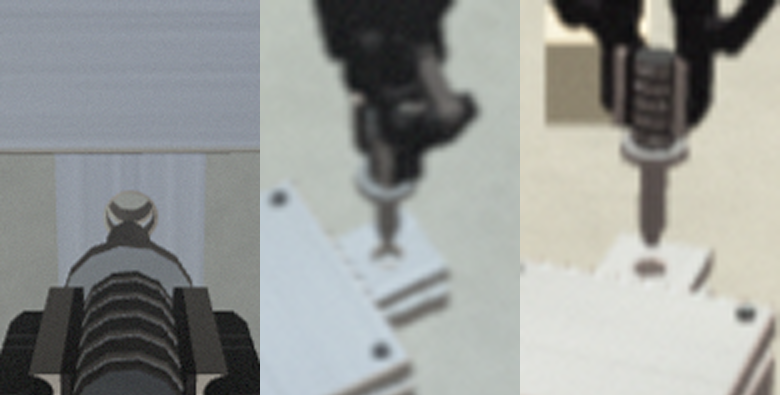

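Tip and hole line up: wrist crop columns are 131 and 132, and scene and side agree. Descending.

send_rows:
  rows:
    - {"x": -0.002, "y": 0, "z": 0.025, "wx": 0, "wy": 0, "wz": 0, "hand": -1}
    - {"x": 0, "y": 0, "z": 0.025, "wx": 0, "wy": 0, "wz": 0, "hand": -1}
    - {"x": 0, "y": 0, "z": 0.025, "wx": 0, "wy": 0, "wz": 0, "hand": -1}
    - {"x": 0, "y": 0, "z": 0.025, "wx": 0, "wy": 0, "wz": 0, "hand": -1}
    - {"x": 0, "y": 0, "z": 0.02, "wx": 0, "wy": 0, "wz": 0, "hand": -1}
    - {"x": 0, "y": 0, "z": 0.02, "wx": 0, "wy": 0, "wz": 0, "hand": -1}
    - {"x": 0, "y": 0, "z": 0.02, "wx": 0, "wy": 0, "wz": 0, "hand": -1}
    - {"x": 0, "y": 0, "z": 0, "wx": 0, "wy": 0, "wz": 0, "hand": -1}
    - {"x": 0, "y": 0, "z": 0, "wx": 0, "wy": 0, "wz": 0, "hand": -1}
    - {"x": 0, "y": 0, "z": 0, "wx": 0, "wy": 0, "wz": 0, "hand": -1}

```text
time: 15.17
tool_pos: [0.5032, 0.0779, 0.1044]
tool_rot: [0.0, 0.823, 0.569, 0.0]
contact_force: [-0.8, 0.1, -1.3]
gripper_width: 0.216
grasp_force: 59.2
```

send_rows:
  rows:
    - {"x": -0.002, "y": 0, "z": 0.02, "wx": 0, "wy": 0, "wz": 0, "hand": -1}
    - {"x": 0, "y": 0, "z": 0.02, "wx": 0, "wy": 0, "wz": 0, "hand": -1}
    - {"x": 0, "y": 0, "z": 0.02, "wx": 0, "wy": 0, "wz": 0, "hand": -1}
    - {"x": 0, "y": 0, "z": 0.02, "wx": 0, "wy": 0, "wz": 0, "hand": -1}
    - {"x": 0, "y": 0, "z": 0.02, "wx": 0, "wy": 0, "wz": 0, "hand": -1}
    - {"x": 0, "y": 0, "z": 0.02, "wx": 0, "wy": 0, "wz": 0, "hand": -1}
    - {"x": 0, "y": 0, "z": 0.02, "wx": 0, "wy": 0, "wz": 0, "hand": -1}
    - {"x": 0, "y": 0, "z": 0.02, "wx": 0, "wy": 0, "wz": 0, "hand": -1}
    - {"x": 0, "y": 0, "z": 0, "wx": 0, "wy": 0, "wz": 0, "hand": -1}
    - {"x": 0, "y": 0, "z": 0, "wx": 0, "wy": 0, "wz": 0, "hand": -1}

```text
time: 16.0
tool_pos: [0.5027, 0.0776, 0.0799]
tool_rot: [-0.0, 0.823, 0.569, -0.0]
contact_force: [-0.4, -0.4, -1.1]
gripper_width: 0.213
grasp_force: 59.2
```

send_rows:
  rows:
    - {"x": 0, "y": 0, "z": 0.015, "wx": 0, "wy": 0, "wz": 0, "hand": -1}
    - {"x": 0, "y": 0, "z": 0.015, "wx": 0, "wy": 0, "wz": 0, "hand": -1}
    - {"x": 0, "y": 0, "z": 0.015, "wx": 0, "wy": 0, "wz": 0, "hand": -1}
    - {"x": 0, "y": 0, "z": 0.015, "wx": 0, "wy": 0, "wz": 0, "hand": -1}
    - {"x": 0, "y": 0, "z": 0.015, "wx": 0, "wy": 0, "wz": 0, "hand": -1}
    - {"x": 0, "y": 0, "z": 0.012, "wx": 0, "wy": 0, "wz": 0, "hand": -1}
    - {"x": 0, "y": 0, "z": 0.01, "wx": 0, "wy": 0, "wz": 0, "hand": -1}
    - {"x": 0, "y": 0, "z": 0, "wx": 0, "wy": 0, "wz": 0, "hand": -1}
    - {"x": 0, "y": 0, "z": 0, "wx": 0, "wy": 0, "wz": 0, "hand": -1}
    - {"x": 0, "y": 0, "z": 0, "wx": 0, "wy": 0, "wz": 0, "hand": -1}

```text
time: 16.83
tool_pos: [0.5033, 0.0771, 0.0662]
tool_rot: [0.001, 0.823, 0.569, -0.0]
contact_force: [-1.5, -3.6, 4.3]
gripper_width: 0.216
grasp_force: 59.9
```

send_rows:
  rows:
    - {"x": 0, "y": 0, "z": 0.006, "wx": 0, "wy": 0, "wz": 0, "hand": -1}
    - {"x": 0, "y": 0, "z": 0.006, "wx": 0, "wy": 0, "wz": 0, "hand": -1}
    - {"x": 0, "y": 0, "z": 0.006, "wx": 0, "wy": 0, "wz": 0, "hand": -1}
    - {"x": 0, "y": 0, "z": 0.006, "wx": 0, "wy": 0, "wz": 0, "hand": -1}
    - {"x": 0, "y": 0, "z": 0, "wx": 0, "wy": 0, "wz": 0, "hand": -1}
    - {"x": 0, "y": 0, "z": 0, "wx": 0, "wy": 0, "wz": 0, "hand": -1}
    - {"x": 0, "y": 0, "z": 0, "wx": 0, "wy": 0, "wz": 0, "hand": -1}
    - {"x": 0, "y": 0, "z": 0, "wx": 0, "wy": 0, "wz": 0, "hand": -1}
    - {"x": 0, "y": 0, "z": 0, "wx": 0, "wy": 0, "wz": 0, "hand": -1}
    - {"x": 0, "y": 0, "z": 0, "wx": 0, "wy": 0, "wz": 0, "hand": -1}

```text
time: 17.67
tool_pos: [0.5036, 0.0768, 0.0632]
tool_rot: [0.001, 0.823, 0.569, -0.0]
contact_force: [-2.5, -5.2, 7.2]
gripper_width: 0.219
grasp_force: 60.2
```

send_rows:
  rows:
    - {"x": -0.003, "y": 0, "z": 0.006, "wx": 0, "wy": 0, "wz": 0, "hand": -1}
    - {"x": -0.003, "y": 0, "z": 0.006, "wx": 0, "wy": 0, "wz": 0, "hand": -1}
    - {"x": 0, "y": 0, "z": 0.006, "wx": 0, "wy": 0, "wz": 0, "hand": -1}
    - {"x": 0, "y": 0, "z": 0.006, "wx": 0, "wy": 0, "wz": 0, "hand": -1}
    - {"x": 0, "y": 0, "z": 0, "wx": 0, "wy": 0, "wz": 0, "hand": -1}
    - {"x": 0, "y": 0, "z": 0, "wx": 0, "wy": 0, "wz": 0, "hand": -1}
    - {"x": 0, "y": 0, "z": 0, "wx": 0, "wy": 0, "wz": 0, "hand": -1}
    - {"x": 0, "y": 0, "z": 0, "wx": 0, "wy": 0, "wz": 0, "hand": -1}
    - {"x": 0, "y": 0, "z": 0, "wx": 0, "wy": 0, "wz": 0, "hand": -1}
    - {"x": 0, "y": 0, "z": 0, "wx": 0, "wy": 0, "wz": 0, "hand": -1}

```text
time: 18.5
tool_pos: [0.5042, 0.0763, 0.061]
tool_rot: [0.001, 0.823, 0.569, 0.001]
contact_force: [-4.8, -3.3, 12.2]
gripper_width: 0.217
grasp_force: 60.8
```

send_rows:
  rows:
    - {"x": -0.003, "y": -0.003, "z": 0.006, "wx": 0, "wy": 0, "wz": 0, "hand": -1}
    - {"x": 0, "y": -0.003, "z": 0.006, "wx": 0, "wy": 0, "wz": 0, "hand": -1}
    - {"x": 0, "y": 0, "z": 0.006, "wx": 0, "wy": 0, "wz": 0, "hand": -1}
    - {"x": 0, "y": 0, "z": 0, "wx": 0, "wy": 0, "wz": 0, "hand": -1}
    - {"x": 0, "y": 0, "z": 0, "wx": 0, "wy": 0, "wz": 0, "hand": -1}
    - {"x": 0, "y": 0, "z": 0, "wx": 0, "wy": 0, "wz": 0, "hand": -1}
    - {"x": 0, "y": 0, "z": 0, "wx": 0, "wy": 0, "wz": 0, "hand": -1}
    - {"x": 0, "y": 0, "z": 0, "wx": 0, "wy": 0, "wz": 0, "hand": -1}
    - {"x": 0, "y": 0, "z": 0, "wx": 0, "wy": 0, "wz": 0, "hand": -1}
    - {"x": 0, "y": 0, "z": 0, "wx": 0, "wy": 0, "wz": 0, "hand": -1}

```text
time: 19.33
tool_pos: [0.5042, 0.0762, 0.0596]
tool_rot: [0.002, 0.823, 0.569, 0.002]
contact_force: [-4.2, -3.4, 17.5]
gripper_width: 0.216
grasp_force: 61.4
```

```bash
python3 - <<'E'
from h import *
import cv2
for i in range(4): w=grab_frame("wrist")
a=grab_frame("scene");b=grab_frame("side")
to([.503,.0768,.06])
k=lambda i,x,y,W,H,q:cv2.resize(i[y:y+H,x:x+W],None,fx=q,fy=q,interpolation=cv2.INTER_CUBIC)
cv2.imwrite("pics/c8.png",np.hstack([k(w,220,110,200,300,1.5)[:450],k(a,260,230,62,112,4)[:450,:250],k(b,300,215,62,112,4)[:450,:250]][0:1]+[cv2.copyMakeBorder(k(v,x,y,62,112,4),0,2,0,0,0) for v,x,y in((a,252,230),(b,300,225))]))
E
```

```text
tcp [0.5042 0.0762 0.0596] heading 1.2099 tilt [ 4.8e-03 -7.0e-04 -1.0e+00] F [-4.6 -4.8 17.1] w 0.217 g 61.368316411972046 t 19.6333
units to [0.503, 0.0768, 0.06] [ 0.001 -0.009 -0.003]
```

View pics/c8.png

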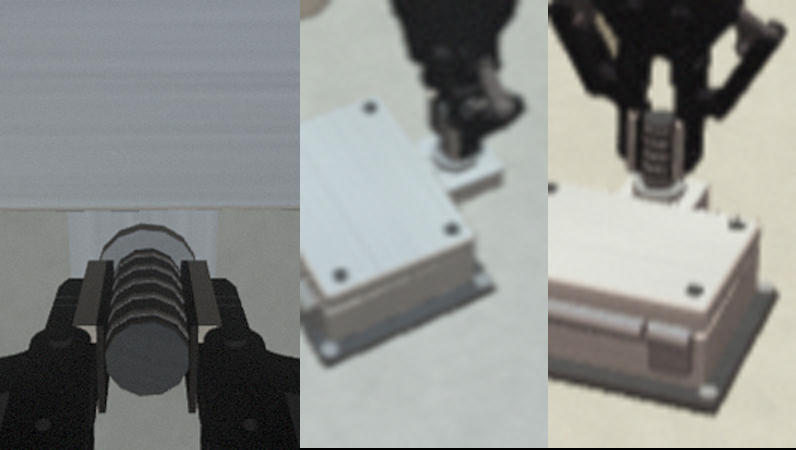

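All three views show the flange on the upper ear and no gap between the ears. I'll check closure numerically by tracking the lid screws between the plungers-out picture and now.

```bash
python3 - <<'E'
from h import *
import cv2
def world(l,a,p=(.5275,.1435,-.361)):
    x,d,n=np.array(l)/1000.; y=.056-d*np.cos(a)+n*np.sin(a); z=.042+d*np.sin(a)+n*np.cos(a); c,s=np.cos(p[2]),np.sin(p[2]); return [p[0]+c*x-s*y,p[1]+s*x+c*y,z]
for n,f,pts in(("scene","s3",[(289.4,285.5),(220+2.4**-1*(588-490),230+164/2.4)]),("side","d3",[(270+(676-490)/2.4,230+(295-180)/2.4),(270+(645-490)/2.4,230+(345-180)/2.4)])):
    A=cv2.imread(f"pics/{f}.png",0);B=cv2.cvtColor(grab_frame(n),cv2.COLOR_BGR2GRAY);c=calibration(n)
    for u in pts:
        x,y=np.round(u).astype(int); T=A[y-5:y+6,x-5:x+6]; S=B[y-12:y+15,x-11:x+12]
        m=cv2.resize(cv2.matchTemplate(S,T,cv2.TM_CCOEFF_NORMED),None,fx=8,fy=8,interpolation=cv2.INTER_CUBIC); _,v,_,l=cv2.minMaxLoc(m)
        print(n,u,"shift",((l[0]-3.5)/8-6,(l[1]-3.5)/8-7),round(v,2))
    for l in((-57,98,16),(-57,20,16),(57,98,16)): print("  expected",l,proj(c,world(l,.06)).round(1),(proj(c,world(l,0))-proj(c,world(l,.06))).round(2))
E
```

```text
scene (289.4, 285.5) shift (0.6875, 2.1875) 0.98
scene (260.8333333333333, 298.33333333333337) shift (0.5625, 0.3125) 1.01
  expected (-57, 98, 16) [[290.3 285.7]] [[0.44 1.28]]
  expected (-57, 20, 16) [[260.8 299.7]] [[0.41 0.12]]
  expected (57, 98, 16) [[268.9 253.4]] [[0.5  1.34]]
side (347.5, 277.9166666666667) shift (-0.0625, 3.3125) 0.98
side (334.58333333333337, 298.75) shift (0.1875, 0.3125) 1.0
  expected (-57, 98, 16) [[348.6 277.2]] [[0.03 2.09]]
  expected (-57, 20, 16) [[337.2 297.7]] [[0.13 0.24]]
  expected (57, 98, 16) [[299.1 267.4]] [[0.19 2.06]]
```

```bash
python3 - <<'E'
from h import *
from plant import job_done
to([.503,.0768,.06])
print(job_done())
E
```

```text
tcp [0.5042 0.0762 0.0596] heading 1.2099 tilt [ 4.8e-03 -8.0e-04 -1.0e+00] F [-5.2 -4.8 17.7] w 0.216 g 61.368321776390076 t 19.7333
units to [0.503, 0.0768, 0.06] [ 0.001 -0.009 -0.003]
the job is handed in; nothing more can be done
None
```

I handed the job in at 19.7 s with the mould looking shut, the round-knobbed pin through both ears and pressed down with about 17 N, and the gripper still holding it. No verdict came back. My one doubt is step 1: tracking the lid screws suggests the lid sat about 0.035 rad above its plungers before the pin went in, under the 0.05 limit but not by much.

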